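# Fit the bench pin into its holder

## Robot

A 6-joint arm with a two-finger parallel gripper is mounted at the origin on a cart in front of the work surface, level with it; the furniture and walls round the work are solid. World frame = base frame: x ahead of the robot, y to its left, z up, the work surface at z = 0. Lengths are in m, angles in rad, forces in N, time in s.
With the tool pointing down it reaches from about 0.35 to 0.775 m from the base axis. Payload 5.5 kg.
Tool frame: the origin (TCP) lies at the very end of the fingers, on their centre line; the grasp point (between the pads) lies 19 mm behind it; z points along the fingers, y is the direction in which the jaws open and shut (so a half turn about z gives the same grasp; the last joint's range is limited). The gripper opens to 85 mm and grips with 20 to 120 N. Pads are 22 mm wide; open, the fingers measure 114 mm over their backs; the gripper's body (76 mm by 85 mm) begins 54 mm behind the grasp point. The pads swing forward as they close: fully open they stand 13 mm farther back than shut.
Start: joints at [1.135, 0.313, 0.046, 1.304, 0, 1.431], TCP at [0.168, 0.55, 0.231] pointing down, gripper open.
Joint ranges: [-2.76, 2.76], [-0.86, 1.69], [-1.03, 1.26], [-2.2, 2.34], [-1.47, 1.5], [-3.14, 3.14]. Speed limits (rad/s): [2.57, 2.57, 3.14, 3.14, 3.14, 3.14].

## Interface

Orientations are given as a unit quaternion [w, x, y, z].
In Python, from workcell import env gives the robot as it stands. The module is installed in compiled form; this text tells all that it offers.
- The arm moves only by the shell command python3 -m pendant 'ROWS' [FORCE]. ROWS is JSON, a list of rows, each an object with "fingers": the finger opening in mm, from 0 to 85.4; "delta_pos": the shift along the tool's x, y, z in mm, a list of three; "angular": the turn, a rotation vector about the tool's x, y, z in rad, a list of three. In form: [{"fingers": fingers, "delta_pos": [x, y, z], "angular": [ax, ay, az]}, ...]. A call has 1 to 12 rows; each row shifts and turns the commanded pose from where the row before left it, along the tool's axes as they then stand; what a row does not reach is not made up. A row lasts 1/10 s, in which the tool goes at most 50 mm and 8.59 degrees, less where a joint would pass 70% of its speed; a pose out of reach is approached as far as the arm can. A call is refused whole if a number of a shift passes 50 or a number of a turn 0.15, either way. A call with a gripper value outside its range is refused whole. The fingers move at their own pace and stop on an object; FORCE is the grip in N (left out, the last holds). Time passes only in rows, so rows that do not move let the fingers close. It gives the time, the measured TCP pose, the force and the opening at its end, in the units of the state.
- env.get_state(): the state, without advancing time (a new reading comes with each control period).
- env.read_camera(name): name is "scene" or "side" or "wrist"; returns the picture (420x560x3 uint8, blue, green, red); there is no depth.
- env.camera_params(name): a dict with "fx", "fy", "cx", "cy" (pixels), "view" (4x4, takes a point from world to camera coordinates). Camera axes: x right, y up, looking along -z (the intrinsics and any distortion apply to the point x, -y, -z); pixel columns grow to the right and rows downward; lengths in m; the calibration is good to about 2 mm. A picture is of the moment at which its call begins: read the wrist's pose just before it. camera_params takes no time and is no camera call; for the wrist camera it gives the pose at the moment of the call.
- env.hand_in(): hands the job in, once; it reports no verdict.
The state is a dict: "clock": time; "joint_pos": joint angles; "qvel": joint speeds; "tau": joint torques, N m; "tcp_pos": TCP position; "orientation": TCP orientation; "wrist_force": force on the tool from outside, world axes, zero at the start; "ft_torque": the same for the moment, N m; "finger_gap": finger opening in m.
Only numpy, scipy, OpenCV 4.12 (cv2) and the standard library are available. Lean on these libraries where they do the work, as an engineer would, in place of code of your own. Each camera call takes 0.05 s, during which the arm holds its last target. There are 200 camera calls.

## Task

Fit the wooden bench pin into the steel holder on the board. Its body is sunk in the grey storage nest, so lift it out by the tongue and lay it flat on the board, let go, then take it by its body instead, slide the tongue into the holder until the shoulder is fully home against the front face, and only then turn the clamp knob clockwise as far as it goes. Leave the wax block, tweezers, loupe and touchstone where they lie.

Things in the scene. Friction and masses are not known exactly. Their poses are not given: they have to be found in the camera images.
- bench_pin: Light wooden bench pin, loose, 75 g. Origin: underside, mid-width, at the shoulder between body and tongue; x runs along the pin to the tongue's end, z up. Tongue: x 0 to 45 mm, 26 wide, 16 thick. Body: x 0 to -60 mm, 46 wide, 20 thick, V notch in its nose (22 mm wide, 24 deep). Flat underside. Starts in the nest, underside 6 mm above the board, tongue sticking out, body enclosed.
- pin_nest: Grey plastic storage nest, fixed, 66 x 66 mm, 30 mm high, open at the top and the +x end. Origin at board level, axes as the stored pin's: nest x -67 to -1 mm, y -33 to 33 mm. Floor 6 mm thick, side walls 8 mm; 2 mm of room each side of the pin's body, too little for fingers; walls stand 4 mm above the pin. The pin lifts straight up.
- pin_holder: Dark steel holder, fixed. Origin: centre of the slot's mouth in the front face, at board level; x points into the slot, z up. Block x 0 to 70 mm, y -38 to 38, 30 high (feet to y +-55, 6.5 high). Slot 29 mm wide (mouth flared to 38 over 8 mm), 20 high, 56 deep, its floor is the board: the pin slides in flat, shoulder stopping on the front face. Home, the frames of pin and holder coincide.
- knob_grip (a point): Centre of the clamp knob's bar grip on top of the holder (at x = 46 mm of the holder, 44 mm above the board). The bar is black plastic, 38 mm long, 10 mm thick, 17 mm high, its top 52 mm above the board. The point's x axis runs along the bar; it turns with the knob.
- clamp_knob (a joint): Clamp knob angle, rad; grows clockwise seen from above, 0 to 1.57 (stop). At 0 the bar lies along the holder's x axis, at 1.57 across it; the start lies between 0 and 0.25. Light friction (0.06 N m), stays where it is left.
- wax_block: Carving wax block 38 x 52 x 26 mm, bystander; origin at the centre of its underside.
- tweezers: Steel tweezers 12 x 124 x 9 mm, lying along their y axis, bystander; origin at the centre of the underside.
- loupe: Small folding loupe 22 x 33 x 12 mm, bystander; origin at the centre of its underside.
- touchstone: Flat black touchstone 18 x 45 x 9 mm, bystander; origin at the centre of its underside.

How it is judged:
On the way, in this order (a step that is already met when the one before it is completed fails the run):
1. the pin is lifted clear of the nest (height (world z) of bench_pin above 0.035 m), for 0.05 s.
2. the pin lies flat on the board outside the nest, let go (height (world z) of bench_pin below 0.004 m and angle between bench_pin's own z axis and vertical below 0.1 rad and contact force between the fingers and bench_pin below 0.05 N and horizontal distance between bench_pin and pin_nest above 0.07 m and linear speed of bench_pin below 0.02 m/s), for 0.1 s.
3. taken again, the pin is slid home: shoulder against the holder's front face (x of bench_pin in the frame of pin_holder between -0.004 and 0.004 m and y of bench_pin in the frame of pin_holder between -0.004 and 0.004 m and height (world z) of bench_pin below 0.005 m and angle between the x axis of bench_pin and the x axis of pin_holder, either way round below 0.1 rad and angle between bench_pin's own z axis and vertical below 0.1 rad), for 0.1 s.
4. the clamp knob is turned clockwise to its stop (value of joint clamp_knob above 1.3 rad), for 0.1 s.
At the end, for the whole second after the job is handed in: The pin lies flat with its tongue in the holder, shoulder within 4 mm of the front face, within 4 mm sideways and 0.1 rad in line, at rest and released, and the clamp knob stands beyond 1.3 rad (all of step 3 and value of joint clamp_knob above 1.3 rad and linear speed of bench_pin below 0.01 m/s and contact force between the fingers and bench_pin below 0.05 N); the robot touches nothing.
It fails at once if the wax block moved more than 20 mm from its place (distance of wax_block from where it was at the start of the episode above 0.02 m).
It fails at once if the tweezers moved more than 20 mm from its place (distance of tweezers from where it was at the start of the episode above 0.02 m).
It fails at once if the loupe moved more than 20 mm from its place (distance of loupe from where it was at the start of the episode above 0.02 m).
It fails at once if the touchstone moved more than 20 mm from its place (distance of touchstone from where it was at the start of the episode above 0.02 m).
It fails at once if the knob is tightened before the pin is home (value of joint clamp_knob above 1 rad and x of bench_pin in the frame of pin_holder below -0.008 m).
It also fails if it takes over 72 s, if anything falls off the work surface, if the arm or the gripper's body presses on something with over 40 N, if the wrist force passes 120 N, or if a joint passes its speed limit or range.

## Working session

There is one attempt and no reset: what is moved stays moved. The work goes in short steps, Python scripts to look and compute and a shell command to move; the robot and the scene stay as the last step left them, time stands still between calls to the robot, and variables do not carry over. Pictures are saved under pics/ and viewed, about 8 in all and at most 12, crops included, and the job is handed in when it is done.

```bash
mkdir -p pics && cat > h.py <<'E'
import numpy as np, cv2, json
from workcell import env
def snap(n,f):
    p=env.camera_params(n); im=env.read_camera(n); cv2.imwrite('pics/'+f,im); 
    np.savez('pics/'+f+'.npz',view=np.array(p['view']),k=[p['fx'],p['fy'],p['cx'],p['cy']]); return im
def P(f):
    d=np.load('pics/'+f+'.npz'); return d['view'],d['k']
def ray(f,u,v,z):
    V,k=P(f); d=np.array([(u-k[2])/k[0],-(v-k[3])/k[1],-1]); R=V[:3,:3]; c=-R.T@V[:3,3]; w=R.T@d
    return c+w*(z-c[2])/w[2]
def proj(f,p):
    V,k=P(f); q=V[:3,:3]@np.array(p)+V[:3,3]; return k[0]*q[0]/-q[2]+k[2], k[1]*-q[1]/-q[2]+k[3]
def crop(f,g,x0,y0,x1,y1,s):
    im=cv2.imread('pics/'+f)[y0:y1,x0:x1]; cv2.imwrite('pics/'+g,cv2.resize(im,None,fx=s,fy=s,interpolation=cv2.INTER_CUBIC))
E
python3 - <<'E'
from h import *
a=snap('scene','s1.png');b=snap('side','d1.png');w=snap('wrist','w1.png')
cv2.imwrite('pics/both.png',cv2.resize(np.vstack([np.hstack([a,b]),np.hstack([w,w])]),(800,600),interpolation=cv2.INTER_AREA))
for n in('scene','side','wrist'):
    p=env.camera_params(n);V=np.array(p['view']);print(n,{k:v for k,v in p.items() if k!='view'},-V[:3,:3].T@V[:3,3],-V[2,:3])
print(env.get_state())
E
```

```text
scene {'fx': 430.921454006268, 'fy': 430.921454006268, 'cx': 279.50421008079434, 'cy': 203.36601754665617} [-0.09716959 -0.47697672  0.60877294] [ 0.63489992  0.47055661 -0.61276306]
side {'fx': 475.3002184921441, 'fy': 475.3002184921441, 'cx': 283.95374174269784, 'cy': 210.7800097265093} [ 0.51190421 -0.77751325  0.6767735 ] [-0.01169171  0.74817652 -0.66339671]
wrist {'fx': 325.1332947430022, 'fy': 325.1332947430022, 'cx': 274.68968455398897, 'cy': 209.52799403782345} [0.09460324 0.57092547 0.37136151] [ 0.2848281  -0.08812866 -0.95451888]
{'clock': 0.15, 'joint_pos': array([ 1.13538657e+00,  3.13817157e-01,  4.52370851e-02,  1.30359979e+00,
       -3.76469576e-06,  1.43116520e+00]), 'qvel': array([ 1.04332462e-03, -2.51377415e-03,  3.10889479e-03,  3.43094914e-04,
        1.32386429e-05,  6.61345459e-04]), 'tau': array([ 1.71241605e-03, -4.81065559e+01,  2.98815984e+01,  1.39269896e-02,
       -1.02046097e-04, -5.87730270e-06]), 'tcp_pos': array([0.16746764, 0.54967102, 0.23061866]), 'orientation': array([-1.94363218e-04,  1.47350782e-01,  9.89084055e-01, -6.63904539e-04]), 'wrist_force': array([ 0.7092357 , -0.36338462,  0.0755016 ]), 'ft_torque': array([-0.00535464,  0.0100593 ,  0.01970308]), 'finger_gap': 0.08546297875537402}
```

View pics/both.png

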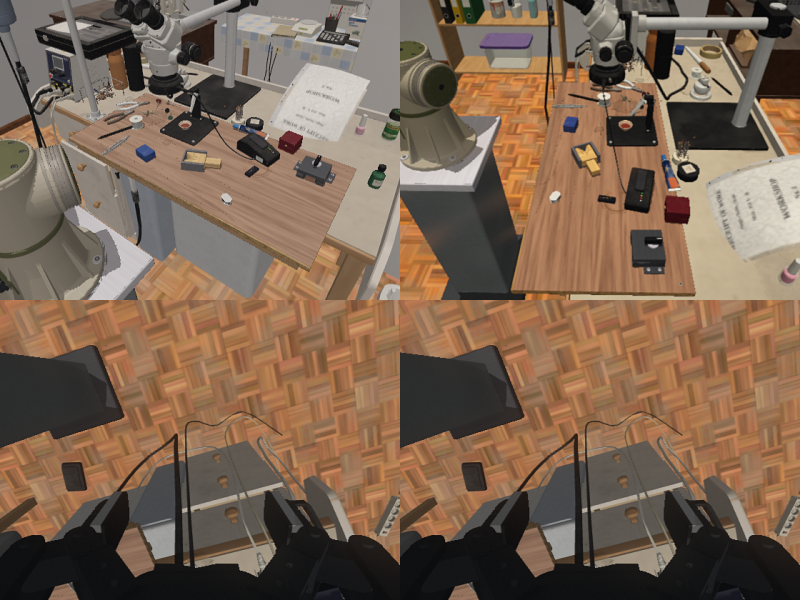

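The overview shows the nest with the pin near scene (280,224), side (259,221), and the holder near scene (442,235), side (347,346). I'll enlarge those four areas.

```bash
python3 - <<'E'
from h import *
def c(f,x,y,w,h,s=5): return cv2.resize(cv2.imread('pics/'+f)[y:y+h,x:x+w],None,fx=s,fy=s,interpolation=cv2.INTER_CUBIC)
cv2.imwrite('pics/c1.png',np.vstack([np.hstack([c('s1.png',240,200,80,60),c('s1.png',405,205,80,60)]),np.hstack([c('d1.png',225,190,80,60),c('d1.png',310,315,80,60)])]))
E
```

```text
(no output)
```

View pics/c1.png

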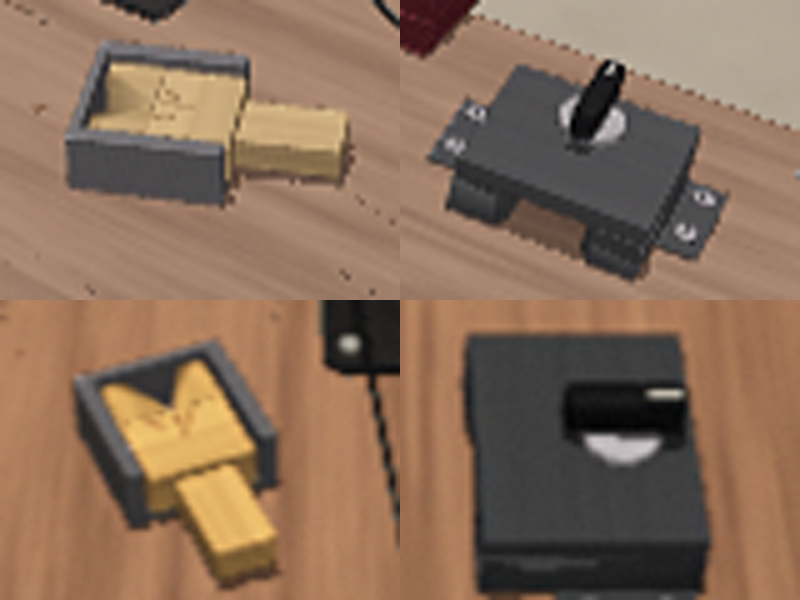

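```bash
cat >> h.py <<'E'
from scipy.optimize import least_squares
def fit(obs,x0):
    # obs: list of (file,u,v,local xyz mm)
    def r(q):
        c,s=np.cos(q[2]),np.sin(q[2]); o=[]
        for f,u,v,(a,b,z) in obs:
            p=proj(f,(q[0]+(c*a-s*b)/1e3,q[1]+(s*a+c*b)/1e3,z/1e3)); o+=[p[0]-u,p[1]-v]
        return o
    s=least_squares(r,x0); return s.x,np.round(np.reshape(s.fun,(-1,2)),1)
E
python3 - <<'E'
from h import *
np.set_printoptions(precision=4,suppress=True)
def mk(f,ox,oy,L): return [(f,ox+u/5,oy+v/5,l) for u,v,l in L]
S,D='s1.png','d1.png'
ns=mk(S,240,200,[(103,43,(-67,33,30)),(68,138,(-67,-33,30)),(225,145,(-1,-33,30)),(250,58,(-1,33,30)),(340,148,(45,-13,22)),(349,110,(45,13,22))])
nd=mk(D,225,190,[(213,43,(-67,33,30)),(78,78,(-67,-33,30)),(130,197,(-1,-33,30)),(275,137,(-1,33,30)),(215,257,(45,-13,22)),(273,243,(45,13,22))])
hs=mk(S,405,205,[(52,160,(0,38,30)),(250,227,(0,-38,30)),(120,68,(70,38,30)),(298,128,(70,-38,30))])
hd=mk(D,310,315,[(68,38,(0,38,30)),(283,35,(70,38,30)),(307,245,(70,-38,30)),(78,245,(0,-38,30))])
for a,b,x in((ns,nd,(.45,0,0)),(hs,hd,(.6,-.2,0))):
    print(fit(a,x)[0],fit(b,x)[0]); q=fit(a+b,x);print(q[0],q[1].tolist())
# others, rough, from 800x600 overview *1.4, side
for n,u,v in(('wax?',571-400,124),('touch?',607-400,198),('loupe?',555-400,196),('blackbox',640-400,190),('red',677-400,209),('scopebase',630-400,135),('tweez?',567-400,105)): print(n,ray(D,u*1.4,v*1.4,.01))
E
```

```text
[ 0.4651 -0.0812 -1.1292] [ 0.4647 -0.0847 -1.1489]
[ 0.4646 -0.0827 -1.1412] [[0.1, -0.7], [-0.2, 0.0], [0.1, 2.2], [0.7, -0.6], [1.0, 0.7], [0.9, 0.2], [0.7, -0.6], [-1.8, 0.6], [-1.0, -3.2], [0.6, -0.1], [0.2, 0.0], [1.0, -1.0]]
[ 0.5674 -0.3561  0.0251] [ 0.569  -0.3563  0.0035]
[ 0.5687 -0.356   0.0108] [[0.8, -0.9], [-0.0, 0.7], [-0.3, -1.3], [1.3, 0.1], [-0.8, -1.1], [-0.7, -0.2], [0.6, 0.2], [-0.1, -0.2]]
wax? [0.3946 0.1024 0.01  ]
touch? [ 0.514  -0.2082  0.01  ]
loupe? [ 0.3803 -0.204   0.01  ]
blackbox [ 0.6002 -0.1793  0.01  ]
red [ 0.6879 -0.2404  0.01  ]
scopebase [0.5837 0.0494 0.01  ]
tweez? [0.3711 0.2115 0.01  ]
```

```bash
python3 - <<'E'
from h import *
np.set_printoptions(precision=3,suppress=True)
def tri(a,b):
    A=[];B=[]
    for f,(u,v) in(('s1.png',a),('d1.png',b)):
        c=ray(f,u,v,1e3);
        V,k=P(f);o=-V[:3,:3].T@V[:3,3];d=(c-o);d=-d/np.linalg.norm(d)
        M=np.eye(3)-np.outer(d,d);A.append(M);B.append(M@o)
    p=np.linalg.lstsq(np.vstack(A),np.hstack(B),rcond=None)[0]; return p,proj('s1.png',p),proj('d1.png',p)
m=1.4
for n,a,b in(('objective',(172,80),(207,82)),('eyepiece',(125,32),(165,3)),('standtop',(197,88),(249,83)),('boom',(225,12),(360,22)),('blackboxtop',(270,140),(240,172))):
    print(n,tri((a[0]*m,a[1]*m),(b[0]*m,b[1]*m)))
for n,u,v in(('boardFL',516-400,291),('boardFR',695-400,294)): print(n,ray('d1.png',u*m,v*m,0))
im=np.hstack([cv2.imread('pics/s1.png')[:220,60:360],cv2.imread('pics/d1.png')[:220,200:500]])
cv2.imwrite('pics/c2.png',cv2.resize(im,None,fx=1.33,fy=1.33))
E
```

```text
objective (array([0.511, 0.061, 0.205]), (np.float64(243.29343174654605), np.float64(118.22097858078683)), (np.float64(290.60938901800483), np.float64(107.91544118140767)))
eyepiece (array([0.401, 0.106, 0.382]), (np.float64(173.9165193013049), np.float64(41.41537433166576)), (np.float64(230.89718913340826), np.float64(7.540386671768829)))
standtop (array([0.626, 0.07 , 0.162]), (np.float64(273.4779929349848), np.float64(115.34090057237574)), (np.float64(346.44853385538767), np.float64(125.21484834337396)))
boom (array([0.924, 0.151, 0.313]), (np.float64(314.0471634505648), np.float64(11.483015817094525)), (np.float64(502.12199006969405), np.float64(37.88718984300138)))
blackboxtop (array([ 0.588, -0.213,  0.09 ]), (np.float64(375.14733669294617), np.float64(189.27852030362104)), (np.float64(333.3537618755475), np.float64(249.07703906004105)))
boardFL [ 0.33  -0.451  0.   ]
boardFR [ 0.695 -0.451  0.   ]
```

View pics/c2.png

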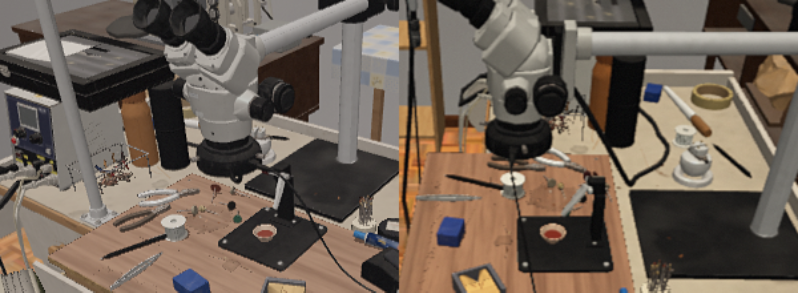

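The microscope is solid: its objective bottom is near (0.51, 0.07, 0.20), and the eyepieces reach back to about x≈0.40 at z≈0.38. They stand between the start pose and the nest. I'll retract first, then swing past at a small radius.

```bash
python3 -m pendant '[{"fingers":85,"delta_pos":[0,-45,0],"angular":[0,0,0]},{"fingers":85,"delta_pos":[0,-45,0],"angular":[0,0,0]},{"fingers":85,"delta_pos":[0,-45,0],"angular":[0,0,0]},{"fingers":85,"delta_pos":[0,-45,0],"angular":[0,0,0]},{"fingers":85,"delta_pos":[0,-20,0],"angular":[0,0,0]},{"fingers":85,"delta_pos":[0,0,0],"angular":[0,0,0]}]' && python3 - <<'E'
from h import *
s=env.get_state();print(s['joint_pos'].round(3))
a=snap('scene','s2.png');b=snap('side','d2.png');w=snap('wrist','w2.png')
cv2.imwrite('pics/c3.png',cv2.resize(np.hstack([a,b]),(800,300),interpolation=cv2.INTER_AREA))
E
```

```text
clock: 0.75
tcp_pos: [0.1081, 0.3562, 0.2313]
orientation: [-0.0, 0.148, 0.989, -0.0]
wrist_force: [0.5, 0.2, 0.2]
finger_gap: 0.0851
[ 1.059 -0.081 -0.406  1.247 -0.     1.356]
```

View pics/c3.png

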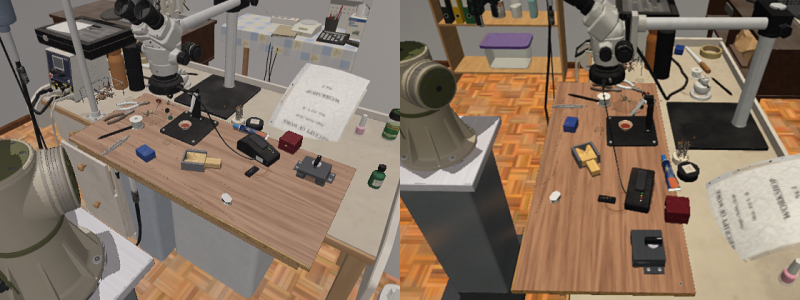

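The arm is outside both views, so this picture adds nothing about clearance. The joint readings fit a simple model: 0.51 and 0.43 m links, with a lateral offset of about 0.08 m. That model allows a radius near 0.27 m, well inside the eyepieces, so I'll retract further and swing.

```bash
python3 -m pendant '[{"fingers":85,"delta_pos":[0,-40,0],"angular":[0,0,0]},{"fingers":85,"delta_pos":[0,-40,0],"angular":[0,0,0]},{"fingers":85,"delta_pos":[0,-20,0],"angular":[0,0,0]},{"fingers":85,"delta_pos":[0,0,0],"angular":[0,0,0]}]' && python3 -m pendant '[{"fingers":85,"delta_pos":[-37.8,-2.6,0],"angular":[0,0,0.14]},{"fingers":85,"delta_pos":[-37.8,-2.6,0],"angular":[0,0,0.14]},{"fingers":85,"delta_pos":[-37.8,-2.6,0],"angular":[0,0,0.14]},{"fingers":85,"delta_pos":[0,0,0],"angular":[0,0,0]}]' && python3 - <<'E'
from h import *
s=env.get_state();print(s['joint_pos'].round(3),s['wrist_force'])
E
```

```text
clock: 1.3
tcp_pos: [0.0798, 0.2623, 0.2313]
orientation: [-0.0, 0.148, 0.989, -0.0]
wrist_force: [1.0, 1.1, 0.6]
finger_gap: 0.0852
clock: 1.7
tcp_pos: [0.1842, 0.2079, 0.2317]
orientation: [0.001, 0.356, 0.935, 0.0]
wrist_force: [-0.6, 1.2, -0.2]
finger_gap: 0.0849
[ 5.550e-01 -2.810e-01 -5.590e-01  1.291e+00 -1.000e-03  1.282e+00] [-0.58288141  1.17091363 -0.2126273 ]
```

```bash
python3 -m pendant '[{"fingers":85,"delta_pos":[-38.5,-2.7,0],"angular":[0,0,0.14]},{"fingers":85,"delta_pos":[-38.5,-2.7,0],"angular":[0,0,0.14]},{"fingers":85,"delta_pos":[-38.5,-2.7,0],"angular":[0,0,0.14]},{"fingers":85,"delta_pos":[-38.5,-2.7,0],"angular":[0,0,0.14]},{"fingers":85,"delta_pos":[-38.5,-2.7,0],"angular":[0,0,0.14]},{"fingers":85,"delta_pos":[-38.5,-2.7,0],"angular":[0,0,0.14]},{"fingers":85,"delta_pos":[-38.5,-2.7,0],"angular":[0,0,0.14]},{"fingers":85,"delta_pos":[-38.5,-2.7,0],"angular":[0,0,0.14]},{"fingers":85,"delta_pos":[0,0,0],"angular":[0,0,0]}]' && python3 - <<'E'
from h import *
s=env.get_state();print(s['joint_pos'].round(3),s['wrist_force'])
a=snap('scene','s3.png');b=snap('side','d3.png');w=snap('wrist','w3.png')
cv2.imwrite('pics/c4.png',cv2.resize(np.vstack([np.hstack([a,b]),np.hstack([w,w])]),(800,600),interpolation=cv2.INTER_AREA))
E
```

```text
clock: 2.6
tcp_pos: [0.2655, -0.0763, 0.2315]
orientation: [0.001, 0.798, 0.603, -0.0]
wrist_force: [-0.4, 0.4, -0.3]
finger_gap: 0.085
[-5.730e-01 -2.840e-01 -5.610e-01  1.292e+00 -1.000e-03  1.274e+00] [-0.40344152  0.36023994 -0.25237501]
```

View pics/c4.png

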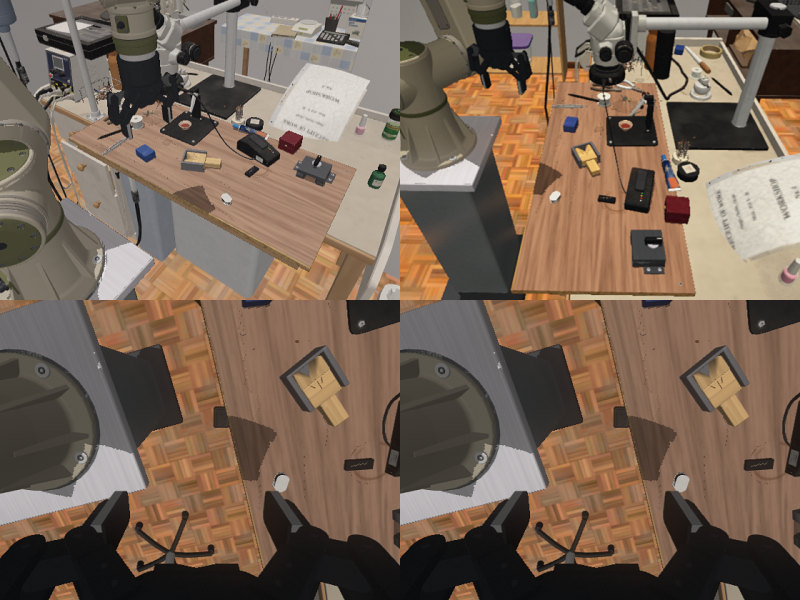

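```bash
python3 -c "
from h import *
crop('w3.png','c5.png',385,55,505,185,5)
print(*[proj('w3.png',p) for p in [(.4646,-.0827,0)]])"
```

```text
(np.float64(448.25329569126313), np.float64(138.34344791168246))
```

View pics/c5.png

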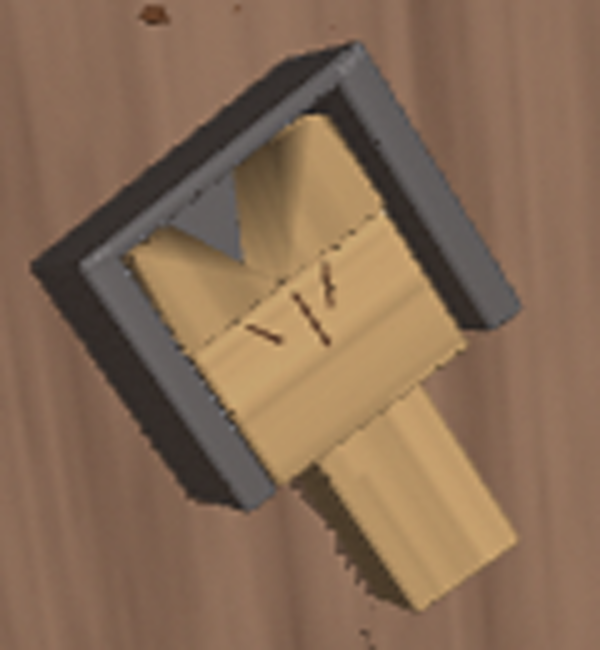

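```bash
python3 - <<'E'
from h import *
np.set_printoptions(precision=4,suppress=True)
def mk(f,ox,oy,L): return [(f,ox+u/5,oy+v/5,l) for u,v,l in L]
n=mk('w3.png',385,55,[(358,42,(-67,33,30)),(83,263,(-67,-33,30)),(247,512,(-1,-33,30)),(522,308,(-1,33,30))])
p=mk('w3.png',385,55,[(285,487,(0,-23,26)),(467,347,(0,23,26)),(418,608,(45,-13,22)),(518,540,(45,13,22))])
for o in(n,p,n+p):
    q,r=fit(o,(.46,-.08,-1.1));print(q,r.tolist())
E
```

```text
[ 0.4641 -0.0804 -1.1461] [[0.8, -1.3], [-1.8, 0.2], [-0.1, 1.1], [1.2, 0.3]]
[ 0.4635 -0.08   -1.1404] [[-1.4, 0.1], [0.8, -0.8], [-0.3, 1.2], [0.9, -0.4]]
[ 0.4639 -0.0802 -1.1467] [[0.5, -1.4], [-2.1, 0.0], [-0.4, 0.9], [0.9, 0.1], [-1.1, 0.1], [1.2, -0.6], [-0.2, 1.5], [1.1, -0.0]]
```

```bash
python3 -m pendant '[{"fingers":85,"delta_pos":[6.2,41.6,0],"angular":[0,0,0]},{"fingers":85,"delta_pos":[6.2,41.6,0],"angular":[0,0,0]},{"fingers":85,"delta_pos":[6.2,41.6,0],"angular":[0,0,0]},{"fingers":85,"delta_pos":[6.2,41.6,0],"angular":[0,0,0]},{"fingers":85,"delta_pos":[6.2,41.6,0],"angular":[0,0,0]},{"fingers":85,"delta_pos":[0,0,25],"angular":[0,0,-0.141]},{"fingers":85,"delta_pos":[0,0,25],"angular":[0,0,-0.141]},{"fingers":85,"delta_pos":[0,0,25],"angular":[0,0,-0.141]},{"fingers":85,"delta_pos":[0,0,25],"angular":[0,0,-0.141]},{"fingers":85,"delta_pos":[0,0,25],"angular":[0,0,-0.141]},{"fingers":85,"delta_pos":[0,0,0],"angular":[0,0,0]},{"fingers":85,"delta_pos":[0,0,0],"angular":[0,0,0]}]' && cat > rep.py <<'E'
from h import *
from scipy.spatial.transform import Rotation as R
import sys
s=env.get_state();w,x,y,z=s['orientation'];M=R.from_quat([x,y,z,w]).as_matrix();p=s['tcp_pos']
print('j',s['joint_pos'].round(3),'F',s['wrist_force'].round(1),'p',p.round(4),'psi',round(float(np.arctan2(M[1,1],M[0,1])),4),'zaxis',M[:,2].round(4),'gap',round(s['finger_gap'],4))
if len(sys.argv)>3:
    t=np.array([float(a) for a in sys.argv[1:4]]);print('tool delta mm',(M.T@(t-p)*1e3).round(1))
E
python3 rep.py .474 -.103 .010
```

```text
clock: 3.95
tcp_pos: [0.4735, -0.0941, 0.1063]
orientation: [-0.001, 0.535, 0.845, 0.0]
wrist_force: [0.7, -0.9, 0.2]
finger_gap: 0.085
j [-0.363  0.216 -0.404  0.952  0.     0.767] F [ 0.7 -0.9  0.2] p [ 0.4735 -0.0941  0.1063] psi 0.4415 zaxis [-1.1e-03  8.0e-04 -1.0e+00] gap 0.085
tool delta mm [-8.4 -3.3 96.3]
```

```bash
python3 -m pendant '[{"fingers":85,"delta_pos":[-8.4,-3.3,20],"angular":[0,0,0.013]},{"fingers":85,"delta_pos":[0,0,0],"angular":[0,0,0]}]' && python3 - <<'E'
from h import *
w=snap('wrist','w4.png');w=cv2.imread('pics/w4.png')
d=snap('side','d4.png')
cv2.imwrite('pics/c6.png',np.hstack([w,cv2.resize(d[100:300,180:300],(240,400))[:400].copy() if 0 else cv2.copyMakeBorder(cv2.resize(d[150:290,190:270],(240,420)),0,0,0,0,0)]))
for l in((24,0,22),(45,13,22),(45,-13,22),(0,0,26)):
    c,s=np.cos(-1.143),np.sin(-1.143);print(l,proj('w4.png',(.464+(c*l[0]-s*l[1])/1e3,-.081+(s*l[0]+c*l[1])/1e3,l[2]/1e3)))
E
python3 rep.py .474 -.103 .010
```

```text
clock: 4.15
tcp_pos: [0.4741, -0.1049, 0.0863]
orientation: [-0.0, 0.542, 0.841, -0.0]
wrist_force: [-0.4, 0.3, 0.1]
finger_gap: 0.0849
(24, 0, 22) (np.float64(276.48428897444796), np.float64(222.6689477715839))
(45, 13, 22) (np.float64(295.378445295115), np.float64(251.38554066787378))
(45, -13, 22) (np.float64(257.6081259197159), np.float64(251.4598186568178))
(0, 0, 26) (np.float64(276.509407173773), np.float64(189.18598345579602))
j [-0.383  0.238 -0.427  0.905  0.     0.761] F [0.8 0.8 0.8] p [ 0.4743 -0.105   0.0874] psi 0.4268 zaxis [ 9.e-04  0.e+00 -1.e+00] gap 0.0849
tool delta mm [ 2.   0.4 77.4]
```

View pics/c6.png

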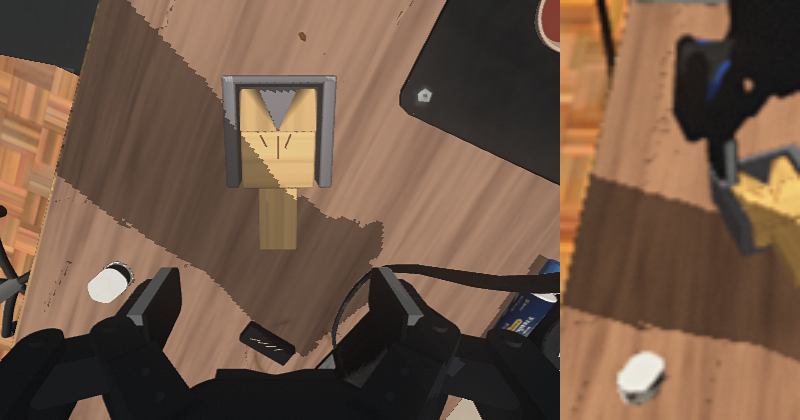

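The wrist view shows the tongue end at (260..297, 249), about 1.5 mm to the right of and 1.5 mm short of the prediction, and well aligned. A cable runs just beyond the right finger, so I'll check its place and approach with a narrower opening.

```bash
python3 -c "
from h import *
for u,v in((300,206),(304,238),(302,222)): print(ray('d1.png',u,v,.003).round(3))
for u,v in((380,265),(430,268),(345,300)): print('w',ray('w4.png',u,v,.003).round(3))"
python3 -m pendant '[{"fingers":50,"delta_pos":[3.3,1.8,10],"angular":[0,0,0]},{"fingers":50,"delta_pos":[0,0,0],"angular":[0,0,0]},{"fingers":50,"delta_pos":[0,0,0],"angular":[0,0,0]}]'; python3 rep.py .4747 -.1012 .010
```

```text
[ 0.534 -0.001  0.003]
[ 0.542 -0.099  0.003]
[ 0.538 -0.052  0.003]
w [ 0.563 -0.108  0.003]
w [ 0.599 -0.094  0.003]
w [ 0.553 -0.146  0.003]
clock: 4.55
tcp_pos: [0.4739, -0.1014, 0.0764]
orientation: [-0.0, 0.541, 0.841, 0.0]
wrist_force: [-1.1, -0.0, -0.2]
finger_gap: 0.0504
j [-0.377  0.248 -0.444  0.878  0.     0.767] F [-1.1 -0.  -0.2] p [ 0.4739 -0.1014  0.0764] psi 0.4273 zaxis [-2.e-04  2.e-04 -1.e+00] gap 0.0504
tool delta mm [-0.2  0.8 66.4]
```

```bash
python3 -m pendant '[{"fingers":50,"delta_pos":[0,0.8,25],"angular":[0,0,0]},{"fingers":50,"delta_pos":[0,0,25],"angular":[0,0,0]},{"fingers":50,"delta_pos":[0,0,16],"angular":[0,0,0]},{"fingers":50,"delta_pos":[0,0,0],"angular":[0,0,0]},{"fingers":15,"delta_pos":[0,0,0],"angular":[0,0,0]},{"fingers":15,"delta_pos":[0,0,0],"angular":[0,0,0]},{"fingers":15,"delta_pos":[0,0,0],"angular":[0,0,0]},{"fingers":15,"delta_pos":[0,0,0],"angular":[0,0,0]},{"fingers":15,"delta_pos":[0,0,0],"angular":[0,0,0]}]' 50; python3 rep.py .4747 -.1012 .010
```

```text
clock: 5.45
tcp_pos: [0.4756, -0.1018, 0.0113]
orientation: [0.001, 0.541, 0.841, 0.0]
wrist_force: [-1.2, -0.2, 5.7]
finger_gap: 0.0244
j [-0.376  0.329 -0.524  0.716 -0.     0.768] F [-1.2 -0.2  5.7] p [ 0.4756 -0.1018  0.0113] psi 0.427 zaxis [ 2.e-03 -8.e-04 -1.e+00] gap 0.0244
tool delta mm [ 0.9 -0.6  1.3]
```

```bash
python3 -m pendant '[{"fingers":15,"delta_pos":[0,0,-10],"angular":[0,0,0]},{"fingers":15,"delta_pos":[0,0,-10],"angular":[0,0,0]},{"fingers":15,"delta_pos":[0,0,-15],"angular":[0,0,0]},{"fingers":15,"delta_pos":[0,0,-15],"angular":[0,0,0]},{"fingers":15,"delta_pos":[0,0,-20],"angular":[0,0,0]},{"fingers":15,"delta_pos":[0,0,-20],"angular":[0,0,0]},{"fingers":15,"delta_pos":[0,0,0],"angular":[0,0,0]},{"fingers":15,"delta_pos":[0,0,0],"angular":[0,0,0]}]'; python3 rep.py; python3 - <<'E'
from h import *
w=snap('wrist','w5.png');d=snap('side','d5.png');a=snap('scene','s5.png')
cv2.imwrite('pics/c7.png',np.hstack([cv2.resize(w[60:300,130:430],(400,320)),cv2.resize(d[120:280,200:400],(400,320))]))
E
```

```text
clock: 6.25
tcp_pos: [0.475, -0.1015, 0.1007]
orientation: [0.001, 0.541, 0.841, 0.0]
wrist_force: [-0.2, 0.1, -1.3]
finger_gap: 0.0245
j [-0.376  0.224 -0.408  0.937  0.     0.768] F [-0.2  0.1 -1.3] p [ 0.475  -0.1015  0.1007] psi 0.427 zaxis [ 1.2e-03 -4.0e-04 -1.0e+00] gap 0.0245
```

View pics/c7.png

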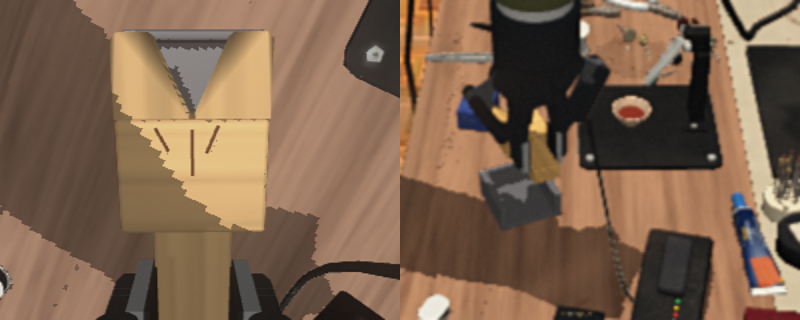

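The pin is lifted clear and square in the jaws. I'll carry it to a free spot in line with the holder, with its origin near (0.45, -0.356).

```bash
python3 -m pendant '[{"fingers":15,"delta_pos":[-20,-9,-10],"angular":[0,0,0]},{"fingers":15,"delta_pos":[-35,-16,-10],"angular":[0,0,0]},{"fingers":15,"delta_pos":[-40,-18,0],"angular":[0,0,0]},{"fingers":15,"delta_pos":[-40,-18,0],"angular":[0,0,0]},{"fingers":15,"delta_pos":[-40,-18,0],"angular":[0,0,0]},{"fingers":15,"delta_pos":[-35,-16,0],"angular":[0,0,0]},{"fingers":15,"delta_pos":[-21.6,-10.4,0],"angular":[0,0,0]},{"fingers":15,"delta_pos":[0,0,0],"angular":[0,0,0]}]'; python3 -m pendant '[{"fingers":15,"delta_pos":[0,0,0],"angular":[0,0,-0.1155]},{"fingers":15,"delta_pos":[0,0,0],"angular":[0,0,-0.1155]},{"fingers":15,"delta_pos":[0,0,0],"angular":[0,0,-0.1155]},{"fingers":15,"delta_pos":[0,0,0],"angular":[0,0,-0.1155]},{"fingers":15,"delta_pos":[0,0,0],"angular":[0,0,-0.1155]},{"fingers":15,"delta_pos":[0,0,0],"angular":[0,0,-0.1155]},{"fingers":15,"delta_pos":[0,0,0],"angular":[0,0,-0.1155]},{"fingers":15,"delta_pos":[0,0,0],"angular":[0,0,-0.1155]},{"fingers":15,"delta_pos":[0,0,0],"angular":[0,0,-0.1155]},{"fingers":15,"delta_pos":[0,0,0],"angular":[0,0,-0.1155]},{"fingers":15,"delta_pos":[0,0,0],"angular":[0,0,0]},{"fingers":15,"delta_pos":[0,0,0],"angular":[0,0,0]}]'; python3 rep.py .475 -.356 .0055
```

```text
clock: 7.2
tcp_pos: [0.4741, -0.3591, 0.1187]
orientation: [-0.0, 0.543, 0.84, -0.0]
wrist_force: [-0.8, 0.8, -0.3]
finger_gap: 0.0244
clock: 8.4
tcp_pos: [0.4744, -0.3549, 0.1196]
orientation: [-0.0, -0.005, 1.0, 0.001]
wrist_force: [0.7, 0.0, -1.4]
finger_gap: 0.0245
j [-0.778  0.402 -0.105  1.066  0.    -0.787] F [ 0.7  0.  -1.4] p [ 0.4744 -0.3549  0.1196] psi 1.5799 zaxis [-0.001   0.0013 -1.    ] gap 0.0245
tool delta mm [ -0.7  -1.3 114.1]
```

```bash
python3 -m pendant '[{"fingers":15,"delta_pos":[0,-1,30],"angular":[0,0,0]},{"fingers":15,"delta_pos":[0,0,35],"angular":[0,0,0]},{"fingers":15,"delta_pos":[0,0,30],"angular":[0,0,0]},{"fingers":15,"delta_pos":[0,0,10],"angular":[0,0,0]},{"fingers":15,"delta_pos":[0,0,4],"angular":[0,0,0]},{"fingers":15,"delta_pos":[0,0,3],"angular":[0,0,0]},{"fingers":15,"delta_pos":[0,0,1],"angular":[0,0,0]},{"fingers":15,"delta_pos":[0,0,0],"angular":[0,0,0]},{"fingers":15,"delta_pos":[0,0,0],"angular":[0,0,0]}]'; python3 rep.py .475 -.356 .0055
```

```text
clock: 9.3
tcp_pos: [0.4753, -0.3574, 0.0083]
orientation: [0.001, -0.006, 1.0, -0.001]
wrist_force: [-0.0, -0.4, -0.8]
finger_gap: 0.0248
j [-0.78   0.505 -0.244  0.82   0.    -0.791] F [-0.  -0.4 -0.8] p [ 0.4753 -0.3574  0.0083] psi 1.5819 zaxis [ 0.0014 -0.0012 -1.    ] gap 0.0248
tool delta mm [0.3 1.5 2.8]
```

```bash
python3 -m pendant '[{"fingers":15,"delta_pos":[0,0,1],"angular":[0,0,0]},{"fingers":15,"delta_pos":[0,0,1],"angular":[0,0,0]},{"fingers":15,"delta_pos":[0,0,0.7],"angular":[0,0,0]},{"fingers":15,"delta_pos":[0,0,0],"angular":[0,0,0]},{"fingers":15,"delta_pos":[0,0,0],"angular":[0,0,0]}]'; python3 rep.py .475 -.356 .0055
```

```text
clock: 9.8
tcp_pos: [0.4749, -0.3571, 0.0056]
orientation: [0.0, -0.006, 1.0, -0.0]
wrist_force: [-1.5, 1.3, 6.2]
finger_gap: 0.0239
j [-0.78   0.507 -0.247  0.815  0.    -0.791] F [-1.5  1.3  6.2] p [ 0.4749 -0.3571  0.0056] psi 1.582 zaxis [ 7.e-04 -6.e-04 -1.e+00] gap 0.0239
tool delta mm [-0.1  1.1  0.1]
```

Contact at 6 N, and the pin is down. I'll release, rise, and take a picture from above.

```bash
python3 -m pendant '[{"fingers":60,"delta_pos":[0,0,0],"angular":[0,0,0]},{"fingers":60,"delta_pos":[0,0,0],"angular":[0,0,0]},{"fingers":60,"delta_pos":[0,0,0],"angular":[0,0,0]},{"fingers":60,"delta_pos":[0,0,0],"angular":[0,0,0]},{"fingers":60,"delta_pos":[0,0,-20],"angular":[0,0,0]},{"fingers":60,"delta_pos":[0,0,-40],"angular":[0,0,0]},{"fingers":60,"delta_pos":[25,0,-40],"angular":[0,0,0]},{"fingers":60,"delta_pos":[30,0,-10],"angular":[0,0,0]},{"fingers":60,"delta_pos":[0,0,0],"angular":[0,0,0]},{"fingers":60,"delta_pos":[0,0,0],"angular":[0,0,0]}]'; python3 rep.py; python3 - <<'E'
from h import *
w=snap('wrist','w6.png');d=snap('side','d6.png')
cv2.imwrite('pics/c8.png',np.hstack([w,cv2.resize(d[260:400,240:320],(240,420))]))
E
```

```text
clock: 10.8
tcp_pos: [0.4196, -0.3577, 0.1149]
orientation: [0.0, -0.005, 1.0, -0.0]
wrist_force: [0.2, -0.0, -0.7]
finger_gap: 0.0598
j [-0.852  0.329 -0.225  1.016  0.    -0.862] F [ 0.2 -0.  -0.7] p [ 0.4196 -0.3577  0.1149] psi 1.581 zaxis [ 9.e-04 -5.e-04 -1.e+00] gap 0.0598
```

View pics/c8.png

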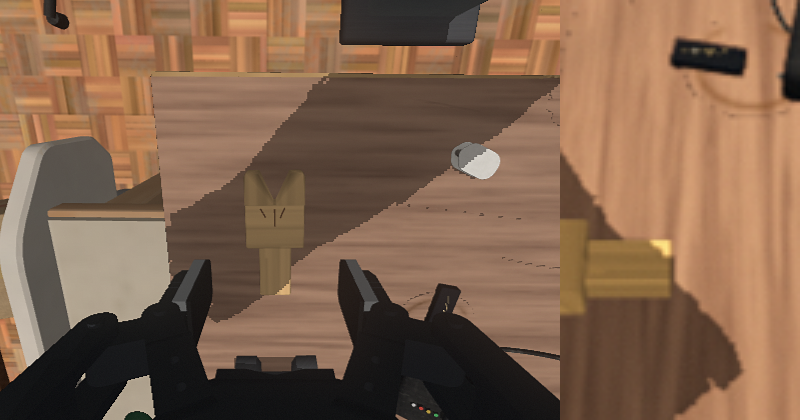

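```bash
python3 -m pendant '[{"fingers":85,"delta_pos":[10,0,-45],"angular":[0,0,0]},{"fingers":85,"delta_pos":[15,0,-45],"angular":[0,0,0]},{"fingers":85,"delta_pos":[15,0,-45],"angular":[0,0,0]},{"fingers":85,"delta_pos":[0,0,0],"angular":[0,0,0]},{"fingers":85,"delta_pos":[0,0,0],"angular":[0,0,0]},{"fingers":85,"delta_pos":[0,0,0],"angular":[0,0,0]}]'; python3 rep.py; python3 - <<'E'
from h import *
w=snap('wrist','w7.png');d=snap('side','d7.png');s=snap('scene','s7.png')
print(proj('w7.png',(.569,-.356,.03)),proj('w7.png',(.639,-.356,.03)),proj('w7.png',(.45,-.357,.02)))
cv2.imwrite('pics/c9.png',np.hstack([cv2.resize(w[220:370,205:345],None,fx=4,fy=4,interpolation=2)[:600,:480],cv2.resize(d[310:430,290:354],None,fx=5,fy=5,interpolation=2)]))
E
```

```text
clock: 11.5
tcp_pos: [0.3798, -0.3573, 0.2476]
orientation: [-0.001, -0.006, 1.0, 0.001]
wrist_force: [-0.4, -0.2, -0.5]
finger_gap: 0.0854
j [-0.909  0.207 -0.055  1.312  0.    -0.921] F [-0.4 -0.2 -0.5] p [ 0.3798 -0.3573  0.2476] psi 1.5826 zaxis [-0.0016  0.0024 -1.    ] gap 0.0854
(np.float64(274.52910752156276), np.float64(322.8973262175503)) (np.float64(273.9476784651173), np.float64(366.7534325280549)) (np.float64(274.7952039680906), np.float64(234.37330205492577))Traceback (most recent call last):
  File "<stdin>", line 4, in <module>
    return _nx.concatenate(arrs, 1, dtype=dtype, casting=casting)
           ~~~~~~~~~~~~~~~^^^^^^^^^^^^^^^^^^^^^^^^^^^^^^^^^^^^^^^
ValueError: all the input array dimensions except for the concatenation axis must match exactly, but along dimension 0, the array at index 0 has size 600 and the array at index 1 has size 550
```

```bash
python3 - <<'E'
from h import *
w=cv2.imread('pics/w7.png');d=cv2.imread('pics/d7.png')
cv2.imwrite('pics/c9.png',np.hstack([cv2.resize(w[220:370,215:335],None,fx=4,fy=4,interpolation=2),cv2.resize(d[300:420,280:344],None,fx=5,fy=5,interpolation=2)]))
E
```

```text
(no output)
```

View pics/c9.png

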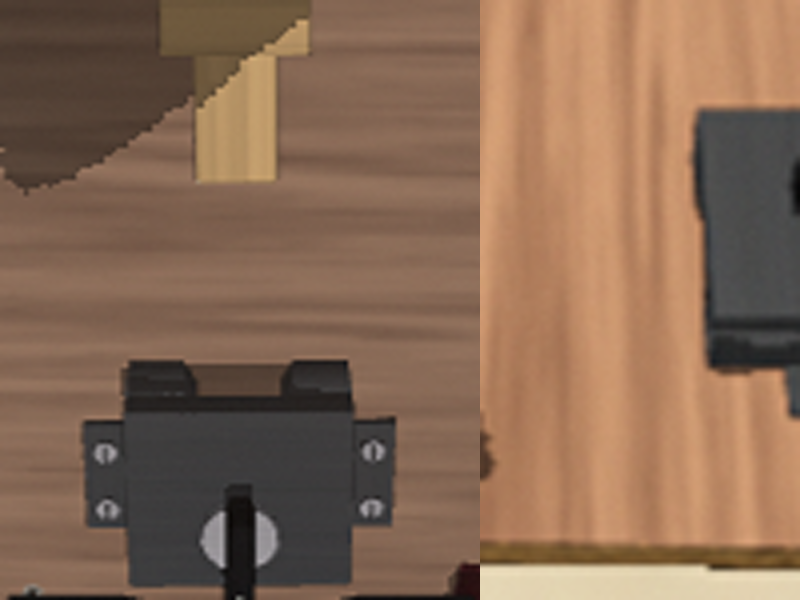

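```bash
python3 - <<'E'
from h import *
np.set_printoptions(precision=4,suppress=True)
def mk(f,ox,oy,L): return [(f,ox+u/4,oy+v/4,l) for u,v,l in L]
p=mk('w7.png',215,220,[(160,54,(0,-23,20)),(310,54,(0,23,20)),(195,181,(45,-13,16)),(277,181,(45,13,16))])
h=mk('w7.png',215,220,[(125,411,(0,-38,30)),(353,411,(0,38,30)),(130,585,(70,-38,30)),(350,585,(70,38,30)),(122,362,(0,-38,0)),(349,362,(0,38,0)),(83,421,(15,-55,6.5)),(396,419,(15,55,6.5))])
a,r=fit(p,(.45,-.36,0));print(a,r.tolist())
h=h[:6]
b,r=fit(h,(.57,-.36,0));print(b,r.tolist())
c,s=np.cos(b[2]),np.sin(b[2]);d=a-b;print('pin in holder mm',(c*d[0]+s*d[1])*1e3,(-s*d[0]+c*d[1])*1e3,d[2])
for f in [0,.05,.1,.2]:
  y=b[2]-f
  for t in(-19,19):
    q=(b[0]+c*.046+t/1e3*np.cos(y),b[1]+s*.046+t/1e3*np.sin(y),.052);u=proj('w7.png',q);print(f,t,(u[0]-215)*4,(u[1]-220)*4)
E
```

```text
[ 0.4487 -0.3582  0.0149] [[-0.1, -0.0], [0.2, -0.2], [-0.1, 0.2], [-0.0, 0.1]]
[ 0.5693 -0.3561  0.017 ] [[-1.1, 0.6], [0.6, 0.2], [-0.7, 0.9], [0.2, 0.5], [1.5, -0.9], [-0.4, -1.2]]
pin in holder mm -120.62306691272882 -0.09859430505328214 -0.002093523294191782
0 -19 238.48270529493743 529.9103956489685
0 19 239.14324789378793 627.0434377521731
0.05 -19 241.50881807948826 529.9536365964605
0.05 19 236.19842768245599 627.0031424992567
0.1 -19 244.52789283109064 530.1215020166519
0.1 19 233.25985910530812 626.8448093919642
0.2 -19 250.51354820460756 530.8289434291844
0.2 19 227.42965437262205 626.17574637608
```

The pin lies flat and is aligned with the holder: -0.1 mm sideways, 0.002 rad, shoulder 120.6 mm from the front face. I'll now take it by the body.

```bash
python3 rep.py .4247 -.3586 .004; python3 -m pendant '[{"fingers":85,"delta_pos":[-15,0,45],"angular":[0,0,0]},{"fingers":85,"delta_pos":[-15,0,45],"angular":[0,0,0]},{"fingers":85,"delta_pos":[-15,0,45],"angular":[0,0,0]},{"fingers":85,"delta_pos":[0,-1,45],"angular":[0,0,0]},{"fingers":70,"delta_pos":[0,0,20],"angular":[0,0,0]},{"fingers":70,"delta_pos":[0,0,0],"angular":[0,0,0]},{"fingers":70,"delta_pos":[0,0,0],"angular":[0,0,0]}]'; python3 rep.py .4247 -.3586 .004
```

```text
j [-0.909  0.207 -0.055  1.312  0.    -0.921] F [-0.2  0.1  0.1] p [ 0.3796 -0.3571  0.2475] psi 1.5826 zaxis [-0.0022  0.003  -1.    ] gap 0.0847
tool delta mm [-45.6  -2.8 243.4]
clock: 12.35
tcp_pos: [0.4246, -0.358, 0.0491]
orientation: [-0.001, -0.006, 1.0, 0.001]
wrist_force: [1.1, 0.2, -0.0]
finger_gap: 0.0699
j [-0.845  0.399 -0.301  0.873  0.    -0.857] F [ 1.1  0.2 -0. ] p [ 0.4246 -0.358   0.0491] psi 1.5822 zaxis [-0.0011  0.0014 -1.    ] gap 0.0699
tool delta mm [-0.2 -0.7 45.1]
```

```bash
python3 -m pendant '[{"fingers":70,"delta_pos":[0,-0.7,25],"angular":[0,0,0]},{"fingers":70,"delta_pos":[0,0,14],"angular":[0,0,0]},{"fingers":70,"delta_pos":[0,0,5],"angular":[0,0,0]},{"fingers":70,"delta_pos":[0,0,0],"angular":[0,0,0]},{"fingers":35,"delta_pos":[0,0,0],"angular":[0,0,0]},{"fingers":35,"delta_pos":[0,0,0],"angular":[0,0,0]},{"fingers":35,"delta_pos":[0,0,0],"angular":[0,0,0]},{"fingers":35,"delta_pos":[0,0,0],"angular":[0,0,0]},{"fingers":35,"delta_pos":[0,0,0],"angular":[0,0,0]}]' 50; python3 rep.py
```

```text
clock: 13.25
tcp_pos: [0.4257, -0.3601, 0.0073]
orientation: [0.001, -0.006, 1.0, -0.001]
wrist_force: [-0.3, 0.3, 6.4]
finger_gap: 0.0445
j [-0.846  0.446 -0.348  0.774  0.    -0.857] F [-0.3  0.3  6.4] p [ 0.4257 -0.3601  0.0073] psi 1.582 zaxis [ 0.0021 -0.0022 -1.    ] gap 0.0445
```

```bash
python3 -m pendant '[{"fingers":35,"delta_pos":[0,0,-1.5],"angular":[0,0,0]},{"fingers":35,"delta_pos":[-10,0,0],"angular":[0,0,0]},{"fingers":35,"delta_pos":[-15,0,0],"angular":[0,0,0]},{"fingers":35,"delta_pos":[-15,0,0],"angular":[0,0,0]},{"fingers":35,"delta_pos":[-15,0,0],"angular":[0,0,0]},{"fingers":35,"delta_pos":[-5,0,0],"angular":[0,0,0]},{"fingers":35,"delta_pos":[0,0,0],"angular":[0,0,0]},{"fingers":35,"delta_pos":[0,0,0],"angular":[0,0,0]}]'; python3 rep.py; python3 - <<'E'
from h import *
d=snap('side','d8.png');s=snap('scene','s8.png')
cv2.imwrite('pics/c10.png',np.hstack([cv2.resize(d[310:400,280:360],None,fx=5,fy=5,interpolation=2),cv2.resize(s[195:285,380:460],None,fx=5,fy=5,interpolation=2)]))
E
```

```text
clock: 14.05
tcp_pos: [0.4854, -0.3586, 0.0073]
orientation: [0.001, -0.006, 1.0, -0.0]
wrist_force: [1.5, -0.3, 2.2]
finger_gap: 0.0445
j [-0.77   0.52  -0.22   0.829  0.001 -0.781] F [ 1.5 -0.3  2.2] p [ 0.4854 -0.3586  0.0073] psi 1.5824 zaxis [ 1.4e-03 -3.0e-04 -1.0e+00] gap 0.0445
```

View pics/c10.png

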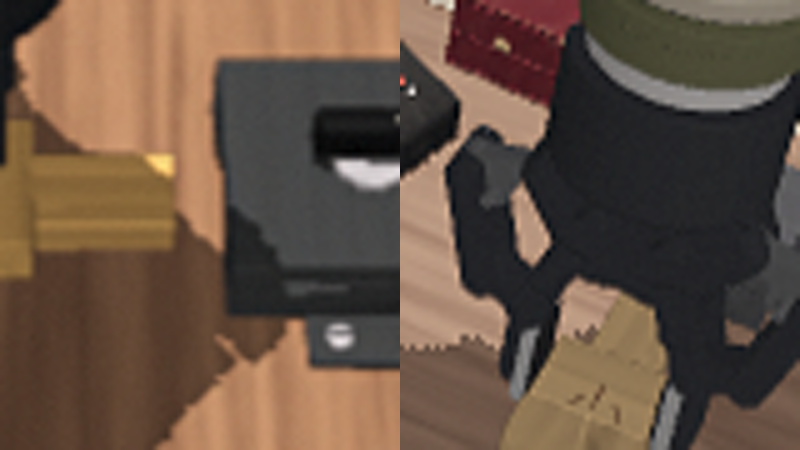

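```bash
python3 - <<'E'
from h import *
np.set_printoptions(precision=4,suppress=True)
mk=lambda L:[('d8.png',280+u/5,310+v/5,l) for u,v,l in L]
a,r=fit(mk([(175,153,(45,13,16)),(173,224,(45,-13,16)),(173,248,(45,-13,0)),(33,153,(0,13,16)),(33,222,(0,-13,16))]),(.5,-.36,0));print(a,r.tolist())
b,r=fit(mk([(216,60,(0,38,30)),(226,267,(0,-38,30)),(228,315,(0,-38,0))]),(.57,-.36,0));print(b,r.tolist())
E
```

```text
[ 0.5099 -0.3577  0.0093] [[-0.5, -0.3], [0.6, -0.0], [0.2, 0.7], [-0.1, -0.5], [-0.2, 0.1]]
[ 0.5694 -0.3553  0.0105] [[0.0, -0.9], [0.8, -0.0], [-0.8, 0.8]]
```

```bash
python3 -m pendant '[{"fingers":35,"delta_pos":[-8,1.3,0],"angular":[0,0,0]},{"fingers":35,"delta_pos":[-8,0,0],"angular":[0,0,0]},{"fingers":35,"delta_pos":[-8,0,0],"angular":[0,0,0]},{"fingers":35,"delta_pos":[-6,0,0],"angular":[0,0,0]},{"fingers":35,"delta_pos":[0,0,0],"angular":[0,0,0]},{"fingers":35,"delta_pos":[0,0,0],"angular":[0,0,0]}]'; python3 rep.py
```

```text
clock: 14.75
tcp_pos: [0.5146, -0.3569, 0.0073]
orientation: [0.0, -0.005, 1.0, -0.0]
wrist_force: [-0.7, -0.2, 4.9]
finger_gap: 0.0444
j [-0.735  0.558 -0.153  0.86   0.    -0.746] F [-0.7 -0.2  4.9] p [ 0.5146 -0.3569  0.0073] psi 1.5817 zaxis [ 3.e-04 -0.e+00 -1.e+00] gap 0.0444
```

```bash
python3 -m pendant '[{"fingers":35,"delta_pos":[-8,0,0],"angular":[0,0,0]},{"fingers":35,"delta_pos":[-8,0,0],"angular":[0,0,0]},{"fingers":35,"delta_pos":[-6,0,0],"angular":[0,0,0]},{"fingers":35,"delta_pos":[-4,0,0],"angular":[0,0,0]},{"fingers":35,"delta_pos":[0,0,0],"angular":[0,0,0]},{"fingers":35,"delta_pos":[0,0,0],"angular":[0,0,0]}]'; python3 rep.py; python3 -m pendant '[{"fingers":35,"delta_pos":[-1.5,0,0],"angular":[0,0,0]},{"fingers":35,"delta_pos":[-1.5,0,0],"angular":[0,0,0]},{"fingers":35,"delta_pos":[0,0,0],"angular":[0,0,0]},{"fingers":35,"delta_pos":[0,0,0],"angular":[0,0,0]}]'; python3 rep.py
```

```text
clock: 15.35
tcp_pos: [0.5403, -0.3567, 0.0073]
orientation: [-0.0, -0.005, 1.0, -0.0]
wrist_force: [-1.6, 1.1, 5.4]
finger_gap: 0.0447
j [-0.707  0.593 -0.09   0.888 -0.    -0.718] F [-1.6  1.1  5.4] p [ 0.5403 -0.3567  0.0073] psi 1.5816 zaxis [-5.e-04 -1.e-04 -1.e+00] gap 0.0447
clock: 15.75
tcp_pos: [0.5426, -0.3566, 0.0073]
orientation: [-0.001, -0.005, 1.0, -0.0]
wrist_force: [-2.8, 0.3, 6.6]
finger_gap: 0.0446
j [-0.704  0.597 -0.083  0.893 -0.001 -0.715] F [-2.8  0.3  6.6] p [ 0.5426 -0.3566  0.0073] psi 1.5812 zaxis [-1.7e-03 -1.0e-04 -1.0e+00] gap 0.0446
```

```bash
python3 -m pendant '[{"fingers":35,"delta_pos":[-1.5,0,0],"angular":[0,0,0]},{"fingers":35,"delta_pos":[-1,0,0],"angular":[0,0,0]},{"fingers":35,"delta_pos":[0,0,0],"angular":[0,0,0]},{"fingers":35,"delta_pos":[0,0,0],"angular":[0,0,0]}]'; python3 rep.py;  python3 -m pendant '[{"fingers":35,"delta_pos":[-1,0,0],"angular":[0,0,0]},{"fingers":35,"delta_pos":[-1,0,0],"angular":[0,0,0]},{"fingers":35,"delta_pos":[0,0,0],"angular":[0,0,0]},{"fingers":35,"delta_pos":[0,0,0],"angular":[0,0,0]}]'; python3 rep.py
```

```text
clock: 16.15
tcp_pos: [0.5449, -0.3566, 0.0073]
orientation: [-0.001, -0.005, 1.0, -0.0]
wrist_force: [-4.2, -0.1, 7.1]
finger_gap: 0.045
j [-0.702  0.6   -0.076  0.896 -0.001 -0.712] F [-4.2 -0.1  7.1] p [ 0.5449 -0.3566  0.0073] psi 1.5812 zaxis [-1.9e-03 -1.0e-04 -1.0e+00] gap 0.045
clock: 16.55
tcp_pos: [0.5453, -0.3565, 0.0073]
orientation: [-0.002, -0.005, 1.0, -0.0]
wrist_force: [-9.3, -0.8, 8.5]
finger_gap: 0.0445
j [-0.701  0.603 -0.072  0.9   -0.003 -0.71 ] F [-9.3 -0.8  8.5] p [ 0.5453 -0.3565  0.0073] psi 1.5805 zaxis [-0.0049 -0.     -1.    ] gap 0.0445
```

Motion stopped at TCP x=0.5453 while the force rose to 9 N, so the shoulder is against the face. I'll relax, release, rise and look.

```bash
python3 -m pendant '[{"fingers":35,"delta_pos":[1,0,0],"angular":[0,0,0]},{"fingers":72,"delta_pos":[0,0,0],"angular":[0,0,0]},{"fingers":72,"delta_pos":[0,0,0],"angular":[0,0,0]},{"fingers":72,"delta_pos":[0,0,0],"angular":[0,0,0]},{"fingers":72,"delta_pos":[0,0,0],"angular":[0,0,0]},{"fingers":72,"delta_pos":[0,0,-20],"angular":[0,0,0]},{"fingers":72,"delta_pos":[10,0,-45],"angular":[0,0,0]},{"fingers":72,"delta_pos":[20,0,-45],"angular":[0,0,0]},{"fingers":72,"delta_pos":[20,0,-45],"angular":[0,0,0]},{"fingers":85,"delta_pos":[20,0,-45],"angular":[0,0,0]},{"fingers":85,"delta_pos":[20,0,0],"angular":[0,0,0]},{"fingers":85,"delta_pos":[0,0,0],"angular":[0,0,0]}]'; python3 rep.py; python3 - <<'E'
from h import *
w=snap('wrist','w9.png');snap('side','d9.png')
print(proj('w9.png',(.569,-.356,.03)),proj('w9.png',(.639,-.356,.03)))
cv2.imwrite('pics/c11.png',cv2.resize(w[190:340,185:365],None,fx=4,fy=4,interpolation=2))
E
```

```text
clock: 17.75
tcp_pos: [0.4563, -0.3581, 0.2093]
orientation: [0.001, -0.005, 1.0, -0.001]
wrist_force: [0.8, -0.1, -0.5]
finger_gap: 0.0848
j [-0.804  0.327  0.011  1.252 -0.    -0.813] F [ 0.8 -0.1 -0.5] p [ 0.4563 -0.3581  0.2093] psi 1.5805 zaxis [ 0.002  -0.0024 -1.    ] gap 0.0848
(np.float64(277.00676693700206), np.float64(285.41283566570246)) (np.float64(276.32704398461067), np.float64(337.92988724153804))
```

View pics/c11.png

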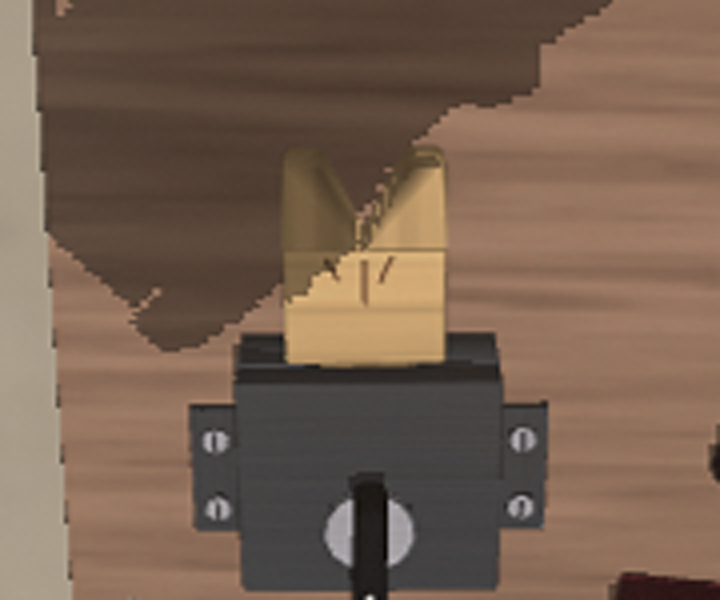

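The pin is home: body at u 285..445 against the front face and centred to about 1 mm (holder 237..500). The bar lies almost along the holder's x axis, with the knob disc at (369, 535).

```bash
python3 - <<'E'
from h import *
print(ray('w9.png',185+369/4,190+535/4,.032), ray('w9.png',185+371/4,190+540/4,.052))
mk=lambda L:[('w9.png',185+u/4,190+v/4,l) for u,v,l in L]
print(fit(mk([(235,382,(0,-38,30)),(501,382,(0,38,30)),(242,588,(70,-38,30)),(498,588,(70,38,30))]),(.57,-.36,0)))
print(fit(mk([(285,363,(0,-23,20)),(445,363,(0,23,20))]),(.57,-.36,0)))
E
python3 rep.py .6153 -.3554 .036
```

```text
[ 0.61780335 -0.35517025  0.032     ] [ 0.60441292 -0.35488789  0.052     ]
(array([ 0.56850528, -0.35589613,  0.01577935]), array([[-0.8, -0.3],
       [ 1. , -0.6],
       [-0.4,  0.7],
       [ 0.1,  0.5]]))
(array([ 0.56890172, -0.35682569,  0.01067409]), array([[-0.1,  0. ],
       [ 0.1,  0. ]]))
j [-0.802  0.331  0.011  1.251  0.    -0.813] F [0.7 0.2 0.2] p [ 0.4572 -0.3573  0.2068] psi 1.5815 zaxis [ 3.e-04  4.e-04 -1.e+00] gap 0.0852
tool delta mm [-158.1    0.2  170.8]
```

```bash
python3 -m pendant '[{"fingers":45,"delta_pos":[-40,0,0],"angular":[0,0,0]},{"fingers":45,"delta_pos":[-40,0,20],"angular":[0,0,0]},{"fingers":45,"delta_pos":[-40,0,40],"angular":[0,0,0]},{"fingers":45,"delta_pos":[-38,0,40],"angular":[0,0,0]},{"fingers":45,"delta_pos":[0,0,0],"angular":[0,0,0]},{"fingers":45,"delta_pos":[0,0,0],"angular":[0,0,0]}]'; python3 rep.py .6155 -.3553 .037
```

```text
clock: 18.45
tcp_pos: [0.6065, -0.3538, 0.1109]
orientation: [-0.003, -0.007, 1.0, 0.002]
wrist_force: [-0.9, -0.5, 0.3]
finger_gap: 0.0451
j [-0.642  0.619  0.23   1.189  0.    -0.655] F [-0.9 -0.5  0.3] p [ 0.6065 -0.3538  0.1109] psi 1.5839 zaxis [-0.0059  0.0044 -1.    ] gap 0.0451
tool delta mm [-9.4 -2.  73.9]
```

```bash
python3 -m pendant '[{"fingers":45,"delta_pos":[-4,-1,0],"angular":[0,0,0]},{"fingers":45,"delta_pos":[0,0,0],"angular":[0,0,0]}]'; python3 rep.py .6155 -.3553 .037
```

```text
clock: 18.65
tcp_pos: [0.6117, -0.3577, 0.1179]
orientation: [0.002, -0.005, 1.0, -0.001]
wrist_force: [0.7, -0.0, 0.8]
finger_gap: 0.0452
j [-0.642  0.619  0.247  1.195  0.    -0.653] F [ 0.7 -0.   0.8] p [ 0.6117 -0.3577  0.1179] psi 1.5815 zaxis [ 0.0031 -0.0022 -1.    ] gap 0.0452
tool delta mm [-3.5  2.5 80.9]
```

```bash
python3 -m pendant '[{"fingers":45,"delta_pos":[-3.5,2,20],"angular":[0,0,0]},{"fingers":45,"delta_pos":[0,0,20],"angular":[0,0,0]},{"fingers":45,"delta_pos":[0,0,10],"angular":[0,0,0]},{"fingers":45,"delta_pos":[0,0,0],"angular":[0,0,0]},{"fingers":45,"delta_pos":[0,0,0],"angular":[0,0,0]},{"fingers":45,"delta_pos":[0,0,0],"angular":[0,0,0]}]'; python3 rep.py .6155 -.3553 .037
```

```text
clock: 19.25
tcp_pos: [0.6151, -0.3554, 0.0673]
orientation: [0.001, -0.005, 1.0, -0.001]
wrist_force: [-0.3, -1.2, 0.6]
finger_gap: 0.0449
j [-0.637  0.653  0.179  1.095  0.    -0.648] F [-0.3 -1.2  0.6] p [ 0.6151 -0.3554  0.0673] psi 1.5817 zaxis [ 0.0022 -0.0015 -1.    ] gap 0.0449
tool delta mm [-0.3  0.2 30.3]
```

```bash
python3 -m pendant '[{"fingers":45,"delta_pos":[0,0,15],"angular":[0,0,0]},{"fingers":45,"delta_pos":[0,0,15],"angular":[0,0,0]},{"fingers":45,"delta_pos":[0,0,0],"angular":[0,0,0]},{"fingers":0,"delta_pos":[0,0,0],"angular":[0,0,0]},{"fingers":0,"delta_pos":[0,0,0],"angular":[0,0,0]},{"fingers":0,"delta_pos":[0,0,0],"angular":[0,0,0]},{"fingers":0,"delta_pos":[0,0,0],"angular":[0,0,0]},{"fingers":0,"delta_pos":[0,0,0],"angular":[0,0,0]}]' 25; python3 rep.py .6155 -.3553 .037
```

```text
clock: 20.05
tcp_pos: [0.6149, -0.3544, 0.0362]
orientation: [0.0, -0.006, 1.0, 0.0]
wrist_force: [-0.3, 3.0, 3.2]
finger_gap: 0.009
j [-6.360e-01  6.750e-01  1.410e-01  1.035e+00  1.000e-03 -6.480e-01] F [-0.3  3.   3.2] p [ 0.6149 -0.3544  0.0362] psi 1.5823 zaxis [ 9.e-04  1.e-04 -1.e+00] gap 0.009
tool delta mm [-0.6 -0.9 -0.8]
```

Bar gripped, gap 9 mm. Turning clockwise now, which is positive about tool z.

```bash
python3 -m pendant '[{"fingers":0,"delta_pos":[0,0,0],"angular":[0,0,0.1]},{"fingers":0,"delta_pos":[0,0,0],"angular":[0,0,0.12]},{"fingers":0,"delta_pos":[0,0,0],"angular":[0,0,0.12]},{"fingers":0,"delta_pos":[0,0,0],"angular":[0,0,0.12]},{"fingers":0,"delta_pos":[0,0,0],"angular":[0,0,0.12]},{"fingers":0,"delta_pos":[0,0,0],"angular":[0,0,0]},{"fingers":0,"delta_pos":[0,0,0],"angular":[0,0,0]}]'; python3 rep.py .6155 -.3553 .037;python3 -m pendant '[{"fingers":0,"delta_pos":[0,0,0],"angular":[0,0,0.12]},{"fingers":0,"delta_pos":[0,0,0],"angular":[0,0,0.12]},{"fingers":0,"delta_pos":[0,0,0],"angular":[0,0,0.12]},{"fingers":0,"delta_pos":[0,0,0],"angular":[0,0,0.12]},{"fingers":0,"delta_pos":[0,0,0],"angular":[0,0,0.12]},{"fingers":0,"delta_pos":[0,0,0],"angular":[0,0,0.1]},{"fingers":0,"delta_pos":[0,0,0],"angular":[0,0,0]},{"fingers":0,"delta_pos":[0,0,0],"angular":[0,0,0]}]'; python3 rep.py .6155 -.3553 .037; python3 -c "
from h import *
print(env.get_state()['ft_torque'])"
```

```text
clock: 20.75
tcp_pos: [0.615, -0.3538, 0.0362]
orientation: [0.0, 0.279, 0.96, 0.001]
wrist_force: [-0.1, 4.6, 5.6]
finger_gap: 0.0093
j [-0.636  0.675  0.14   1.036  0.002 -0.07 ] F [-0.1  4.6  5.6] p [ 0.615  -0.3538  0.0362] psi 1.0055 zaxis [ 0.0012  0.0011 -1.    ] gap 0.0093
tool delta mm [-1.2 -1.  -0.8]
clock: 21.55
tcp_pos: [0.6156, -0.3533, 0.0363]
orientation: [0.0, 0.591, 0.807, 0.001]
wrist_force: [1.6, 7.0, 4.8]
finger_gap: 0.0092
j [-0.635  0.675  0.141  1.035  0.003  0.63 ] F [1.6 7.  4.8] p [ 0.6156 -0.3533  0.0363] psi 0.3061 zaxis [ 0.0022  0.0018 -1.    ] gap 0.0092
tool delta mm [-1.9 -0.7 -0.8]
[ 1.2981944  -0.3701428  -0.02406896]
```

```bash
python3 -m pendant '[{"fingers":0,"delta_pos":[0,0,0],"angular":[0,0,0.1]},{"fingers":0,"delta_pos":[0,0,0],"angular":[0,0,0.1]},{"fingers":0,"delta_pos":[0,0,0],"angular":[0,0,0.06]},{"fingers":0,"delta_pos":[0,0,0],"angular":[0,0,0]},{"fingers":0,"delta_pos":[0,0,0],"angular":[0,0,0]}]'; python3 rep.py; python3 -m pendant '[{"fingers":0,"delta_pos":[0,0,0],"angular":[0,0,0.04]},{"fingers":0,"delta_pos":[0,0,0],"angular":[0,0,0.03]},{"fingers":0,"delta_pos":[0,0,0],"angular":[0,0,0]},{"fingers":0,"delta_pos":[0,0,0],"angular":[0,0,0]}]'; python3 rep.py; python3 -c "
from h import *
print(env.get_state()['ft_torque'])"
```

```text
clock: 22.05
tcp_pos: [0.6159, -0.3532, 0.0362]
orientation: [0.0, 0.691, 0.723, 0.002]
wrist_force: [2.7, 7.2, 4.8]
finger_gap: 0.0093
j [-0.635  0.676  0.141  1.035  0.003  0.89 ] F [2.7 7.2 4.8] p [ 0.6159 -0.3532  0.0362] psi 0.0463 zaxis [ 0.0028  0.0019 -1.    ] gap 0.0093
clock: 22.45
tcp_pos: [0.616, -0.3532, 0.0363]
orientation: [0.0, 0.715, 0.699, 0.002]
wrist_force: [1.5, 7.0, 4.5]
finger_gap: 0.0092
j [-0.635  0.676  0.141  1.035  0.003  0.958] F [1.5 7.  4.5] p [ 0.616  -0.3532  0.0363] psi -0.0221 zaxis [ 0.0028  0.0017 -1.    ] gap 0.0092
[ 1.33780138 -0.54403427  0.64437888]
```

Moment about z has risen to 0.64 N m at psi = -0.02, so the knob is at its stop. I'll release, rise and check.

```bash
python3 -m pendant '[{"fingers":0,"delta_pos":[0,0,0],"angular":[0,0,-0.03]},{"fingers":45,"delta_pos":[0,0,0],"angular":[0,0,0]},{"fingers":45,"delta_pos":[0,0,0],"angular":[0,0,0]},{"fingers":45,"delta_pos":[0,0,0],"angular":[0,0,0]},{"fingers":45,"delta_pos":[0,0,0],"angular":[0,0,0]},{"fingers":45,"delta_pos":[0,0,-20],"angular":[0,0,0]},{"fingers":45,"delta_pos":[0,0,-40],"angular":[0,0,0]},{"fingers":45,"delta_pos":[0,0,-40],"angular":[0,0,0]},{"fingers":45,"delta_pos":[0,-40,-20],"angular":[0,0,0]},{"fingers":45,"delta_pos":[0,-40,0],"angular":[0,0,0]},{"fingers":45,"delta_pos":[0,-40,0],"angular":[0,0,0]},{"fingers":45,"delta_pos":[0,-20,0],"angular":[0,0,0]}]'; python3 -m pendant '[{"fingers":45,"delta_pos":[0,0,0],"angular":[0,0,0]},{"fingers":45,"delta_pos":[0,0,0],"angular":[0,0,0]},{"fingers":45,"delta_pos":[0,0,0],"angular":[0,0,0]}]'; python3 rep.py; python3 - <<'E'
from h import *
w=snap('wrist','w10.png');d=snap('side','d10.png')
cv2.imwrite('pics/c12.png',np.hstack([cv2.resize(d[300:400,250:370],None,fx=5,fy=5,interpolation=2)[:420],])) if 0 else cv2.imwrite('pics/c12.png',np.hstack([cv2.resize(d[305:389,275:355],(400,420),interpolation=2),cv2.resize(w,(400,300))[:,:].copy() if 0 else cv2.copyMakeBorder(cv2.resize(w,(400,300)),0,120,0,0,0)]))
E
```

```text
clock: 23.65
tcp_pos: [0.4715, -0.3548, 0.1558]
orientation: [-0.0, 0.707, 0.707, -0.0]
wrist_force: [0.5, -0.1, 0.6]
finger_gap: 0.0447
clock: 23.95
tcp_pos: [0.4755, -0.3554, 0.1555]
orientation: [0.0, 0.706, 0.708, 0.0]
wrist_force: [0.9, -1.3, 0.4]
finger_gap: 0.0449
j [-0.777  0.379 -0.047  1.144  0.     0.791] F [ 0.9 -1.3  0.4] p [ 0.4755 -0.3554  0.1555] psi 0.0024 zaxis [ 9.e-04 -5.e-04 -1.e+00] gap 0.0449
```

The viewer's limit is reached, so I'll check numerically in the side image: dark bar pixels for the knob, and the pin edge.

```bash
python3 - <<'E'
from h import *
H=(.569,-.356,.0145);c,s=np.cos(H[2]),np.sin(H[2])
W=lambda a,b,z:(H[0]+(c*a-s*b)/1e3,H[1]+(s*a+c*b)/1e3,z/1e3)
for f in('d1.png','d9.png','d10.png'):
    im=cv2.imread('pics/'+f);g=im.max(2)
    poly=np.array([proj(f if f!='x' else f,W(*q)) for q in((3,34,30),(67,34,30),(67,-34,30),(3,-34,30))]).astype(int)
    m=np.zeros_like(g);cv2.fillPoly(m,[poly],1)
    v,u=np.nonzero((m>0)&(g<28));pts=np.c_[u,v].astype(float)
    P_=np.array([ray(f,a,b,.048)[:2] for a,b in pts])
    if len(P_)>5:
        e,E=np.linalg.eigh(np.cov((P_-P_.mean(0)).T));print(f,len(P_),'bar dir deg',np.degrees(np.arctan2(E[1,1],E[0,1])).round(1),'len/wid',(np.sqrt(12*e)*1e3).round(1),P_.mean(0).round(4))
    for nm,q in(('pin body',(-12,0,20)),('pin y+',(-12,18,20)),('gap board',(-70,0,0))): 
        a,b=proj(f,W(*q));print('  ',nm,im[int(b),int(a)])
# pin extents: wood-coloured columns in wrist? compare d9 & d10 in pin area
a,b=[cv2.imread('pics/'+f).astype(int) for f in('d9.png','d10.png')]
x0,y0=map(int,proj('d9.png',W(-62,28,20)));x1,y1=map(int,proj('d9.png',W(2,-28,0)))
D=np.abs(a-b).max(2)[y0:y1,x0:x1];print('pin region diff: mean',D.mean().round(1),'frac>40',(D>40).mean().round(3))
bb,aa=[cv2.cvtColor(x[y0:y1,x0:x1].astype('uint8'),cv2.COLOR_BGR2HSV) for x in(b,a)]
for n,h in(('d9',aa),('d10',bb)):
    m=(h[...,0]>15)&(h[...,1]>90);v,u=np.nonzero(m);print(n,'wood px',m.sum(),'u',np.percentile(u,[2,50,98])+x0,'v',np.percentile(v,[2,50,98])+y0)
E
```

```text
d1.png 189 bar dir deg 174.9 len/wid [16.1 36.5] [ 0.6127 -0.3579]
   pin body [ 82 111 158]
   pin y+ [ 76 106 151]
   gap board [ 97 132 180]
d9.png 157 bar dir deg 176.8 len/wid [15.6 36.8] [ 0.6132 -0.3585]
   pin body [124 210 244]
   pin y+ [125 212 246]
   gap board [ 57  76 107]
d10.png 112 bar dir deg 88.3 len/wid [ 9.  46.6] [ 0.6137 -0.3564]
   pin body [125 212 245]
   pin y+ [123 212 246]
   gap board [ 59  80 109]
pin region diff: mean 25.9 frac>40 0.248
d9 wood px 1189 u [287. 306. 323.] v [333. 349. 364.]
d10 wood px 1178 u [287. 306. 323.] v [333. 349. 364.]
```

The bar now lies across the holder (about 88°, from 176° before) and the pin's pixels have not moved. Handing in.

```bash
python3 -c "
from h import *
print(env.hand_in())"
```

```text
the job is handed in; nothing more can be done
None
```

The bench pin is in the holder with its shoulder against the front face, and the clamp knob is turned to its stop. I handed the job in at about 24 s of the 72 s allowed. The hand-in reports no verdict, so the results below rest on my own checks.

**What I did:**
1. Swung past the microscope with the arm drawn in.
2. Lifted the pin straight out by its tongue and laid it flat in line with the holder.
3. Let go, took it again by the body and slid it in until the motion stopped and the force rose to 9 N.
4. Released it, then turned the knob bar clockwise until the moment rose to 0.64 N m.

**Last checks:**
- **Pin:** before clamping, the wrist picture put it about 0.4 mm from the holder along the slot, 0.9 mm sideways and 0.005 rad off line. In the side picture after clamping, the pin's extents had not moved.
- **Knob:** in the side picture the bar went from about 176° to 88°, so it now lies across the holder.
- **Robot:** the gripper is open and held clear, about 0.16 m above the board, with no contact force beyond sensor noise.

**Not fully confirmed:**
- I had used all 12 picture views, so the final state was checked by image code only, not by eye.
- Two estimates of the pin's sideways offset before it went in disagreed, -0.1 mm from the wrist camera and -1.8 mm from the side camera. I shifted it 1.3 mm and it slid in without sideways force.
- I did not measure the wax block, tweezers, loupe or touchstone at the end. My planned paths kept clear of them and I noticed no contact.

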